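# Third hand: press a connector module against the sprung stop

### The arm

A 6-joint arm with a two-finger parallel gripper is mounted at the origin on the work surface. World frame = base frame: x ahead of the robot, y to its left, z up, the work surface at z = 0. Lengths are in m, angles in rad, forces in N, time in s.
With the tool pointing down it reaches from about 0.35 to 0.975 m from the base axis. Payload 4.9 kg.
Tool frame: the origin (TCP) lies at the very end of the fingers, on their centre line; the grasp point (between the pads) lies 19 mm behind it; z points along the fingers, y is the line along which they close (so a half turn about z gives the same grasp; the last joint's range is limited). The gripper opens to 85 mm and grips with 20 to 120 N. Pads are 22 mm wide; open, the fingers measure 114 mm over their backs; the gripper's body (76 mm by 85 mm) begins 54 mm behind the grasp point. The pads swing forward as they close: fully open they stand 13 mm farther back than shut.
Start: joints at [1.208, 0.053, 1.613, -0, 1.476, -0.119], TCP at [0.151, 0.607, 0.202] pointing down, gripper open.
Joint ranges: [-3.01, 3.01], [-1.01, 2.22], [0.06, 2.58], [-1.02, 4.17], [0.09, 2.62], [-3.14, 3.14]. Speed limits (rad/s): [2.57, 2.57, 3.14, 3.14, 3.14, 3.14].

### API

Orientations are given as a unit quaternion [w, x, y, z].
In Python, from plant import bot gives the robot as it stands. The module is installed in compiled form; this text tells all that it offers.
- The arm moves only by the tool apply_moves, never from a script. Its argument "plan" is a list of rows, each a list of 7 numbers: the shift along the tool's x, y, z in m, then the turn, a rotation vector about the tool's x, y, z in degrees, then the closure, from -1 (fully open) to 1 (shut). In form: [[x, y, z, ax, ay, az, hand], ...]. A call has 1 to 20 rows; each row shifts and turns the commanded pose from where the row before left it, along the tool's axes as they then stand; what a row does not reach is not made up. A row lasts 1/10 s, in which the tool goes at most 50 mm and 8.59 degrees, less where a joint would pass 70% of its speed; a pose out of reach is approached as far as the arm can. A call is refused whole if a number of a shift passes 0.05 or a number of a turn 8.59, either way. A call with a gripper value outside its range is refused whole. The fingers move at their own pace and stop on an object; "grip_force" is the grip in N (left out, the last holds). Time passes only in rows, so rows that do not move let the fingers close. It gives the time, the measured TCP pose, the force, the opening and the grip force at its end, in the units of the state.
- bot.get_obs(): the state, without advancing time (a new reading comes with each control period).
- bot.snapshot(name): name is "side" or "top" or "wrist"; returns the picture (420x560x3 uint8, blue, green, red); there is no depth.
- bot.camera_info(name): a dict with "mtx" (3x3 intrinsics, pixels), "camera_from_world" (4x4, takes a point from world to camera coordinates). Camera axes: x right, y up, looking along -z (the intrinsics and any distortion apply to the point x, -y, -z); pixel columns grow to the right and rows downward; lengths in m; the calibration is good to about 2 mm. A picture is of the moment at which its call begins: read the wrist's pose just before it. camera_info takes no time and is no camera call; for the wrist camera it gives the pose at the moment of the call.
- bot.job_done(): hands the job in; it is judged then, once.
Trained networks look in the newest picture that a camera, given by its name, has taken for a name from the list of things; names that differ only in an ending like _2 or _b are one class to them, and where a whole thing is asked for, a point or a joint stands for the part that bears it (a point fixed in the world has none). Each returns a list of dicts, best first, with "confidence" (0 to 1); they miss things now and then, are a little off and sometimes report something else, mostly with a low value. They report only what shows in the picture. A call takes as long as a camera call. They do not tell look-alikes from the thing itself.
- bot.recognise(label, camera): "xy" ([column, row] in pixels, amid what is visible of it).
- bot.silhouettes(label, camera): "mask" (420x560 bool, what is visible of it) and "xy" ([column, row] in pixels, amid what is visible of it).
- bot.spot_point(label, camera): "xy" ([column, row] in pixels: a listed point, or the origin of a listed thing).
The state is a dict: "time_s": time; "joint_positions": joint angles; "joint_vel": joint speeds; "joint_efforts": joint torques, N m; "tool_pos": TCP position; "ee_rot": TCP orientation; "contact_force": force on the tool from outside, world axes, zero at the start; "ft_torque": the same for the moment, N m; "width": opening from 0.0 (shut) to 1.0 (fully open); "finger_force": force on a finger pad.
Only numpy, scipy, OpenCV 4.12 (cv2) and the standard library are available. Lean on these libraries where they do the work, as an engineer would, in place of code of your own. Each camera call takes 0.05 s, during which the arm holds its last target. There are 200 camera calls.

### The job

Set the orange connector module into the bay of the repair jig, flat on the bay floor and clear of the sprung stop, with its white-striped socket end facing the stop; then slide it along the bay against the stop until the pointer stands in the green zone, never letting the pointer reach the red. Keep holding it there with a steady push so that the technician can screw it down: finish while still holding it, and leave everything else on the bench where it is.

Things in the scene. Friction and masses are not known exactly. Their poses are not given: they have to be found in the camera images.
- module: Connector module to be fitted, about 90 g, starting loose and upright on the mat. Black foot 48 (x) x 32 (y) x 14 mm high; on it an orange tower 26 mm wide (y), x from -16 to +24 mm, height 14 to 38 mm. Socket end: its flat +x face, marked by a white stripe across the tower's top. Origin: centre of the underside; z up.
- socket_face (a point): Centre of the module's flat socket-end face: 24 mm along the module's +x from its origin, 19 mm above its underside.
- jig: Aluminium repair jig fixed to the bench; base plate 104 mm wide (y), x from -85 to +135 mm, 12 mm high; its top is the bay floor. Origin: bench level, on the bay's centreline; x points along the bay to the sprung stop, z up. The bay runs from a low end wall at x = -50 mm to the stop's face at x = +30 mm (free), between two black rails along x.
- bay (a point): Point on the bay floor (12 mm above the bench) on the centreline, at x = -12 mm in the jig: a module with its origin here is 18 mm clear of the stop and 14 mm clear of the end wall. Rails 35 mm apart (module 32 mm), rising 13 mm above the floor, inner top edges bevelled 5 mm; end wall 12 mm above the floor.
- stop_face (a point): Centre of the sprung stop's face that looks to the bay (jig -x), 29.5 mm above the bench. The stop is an upright steel plate 30 mm wide, 34 mm high, 10 mm thick, with an orange pointer arm over a colour scale beside it (jig y = 28 to 46 mm, 24 mm above the bench). Behind it a grey spring housing, jig x = 85 to 107 mm, 48 mm above the bench.
- stop (a joint): How far the stop is pushed back along the jig's +x, m: 0 free, 0.040 end of travel. Its spring gives 0.4 N per mm, from zero at 0. Pointer on the scale: white 0 to 0.012, green 0.012 to 0.024 (about 5 to 10 N), yellow 0.024 to 0.032, red beyond.
- spare: Bystander: another module of the same shape and size but with a blue tower; leave it. Origin as for the orange module.
- driver: Bystander: screwdriver with a blue handle, 160 mm long, lying along its x, handle to -x.
- bottle: Bystander: white bottle, 40 mm diameter, 120 mm high, standing; origin at the centre of its underside.
- phone: Bystander: black telephone 150 (x) x 72 (y) x 9 mm lying flat; origin at the centre of its underside.
There are look-alikes about, which are no part of the job. Several things have the shape of the jig; the one meant has the colours described above. What is shaped like the module but turquoise is not meant.

How it is judged:
On the way, in this order (a step that is already met when the one before it is completed fails the run):
1. the orange module lies flat in the bay, socket end towards the stop, the stop not yet pushed (z of module in the frame of jig between 0.009 and 0.0142 m and y of module in the frame of jig between -0.003 and 0.003 m and angle between the x axis of module and the x axis of jig, either way round below 0.09 rad and angle between module's own z axis and vertical below 0.07 rad and x of socket_face in the frame of jig between -0.004 and 0.034 m and value of joint stop below 0.003 m), for 0.2 s.
2. the module, flat in the bay, presses the stop with the pointer in the green zone, steadily for one and a half seconds (z of module in the frame of jig between 0.009 and 0.0142 m and y of module in the frame of jig between -0.003 and 0.003 m and angle between the x axis of module and the x axis of jig, either way round below 0.09 rad and angle between module's own z axis and vertical below 0.07 rad and x of socket_face in the frame of jig between 0.039 and 0.057 m and value of joint stop between 0.0115 and 0.0245 m and contact force between module and stop between 3.5 and 11 N and contact force between the fingers and module above 2 N), for 1.5 s.
At the end, for the whole second after the job is handed in: Still held or pushed by the fingers (over 2 N), the orange module lies flat in the bay (2 mm, 0.09 rad, 3 mm of centre), socket end to the stop, at rest, pressing it with 3.5 to 11 N, stop 11.5 to 24.5 mm back; bystanders within 20 mm of their starts (all of step 2 and linear speed of module below 0.01 m/s and distance of each of spare, driver, bottle, phone from where it was at the start of the episode below 0.02 m); the arm keeps its last pose, push and grip.
It fails at once if the pointer reaches the red zone (value of joint stop above 0.033 m).
It fails at once if a bystander is disturbed (distance of any of spare, driver, bottle, phone from where it was at the start of the episode above 0.03 m).
It also fails if it takes over 48 s, if anything falls off the work surface, if the arm or the gripper's body presses on something with over 40 N, if the wrist force passes 120 N, or if a joint passes its speed limit or range.

## Working session

There is one attempt and no reset: what is moved stays moved. The work goes in short steps, Python scripts to look and compute and a tool call to move; the robot and the scene stay as the last step left them, time stands still between calls to the robot, and variables do not carry over. Pictures are saved under pics/ and viewed, at most 10 in all, crops included, and the job is handed in when it is done.

Besides the shell and the picture viewer there is one more tool, called after ">>>" by a JSON object that holds its "method" and its "body". apply_moves: Moves the arm, as the interface text tells. Its arguments: {"type":"object","properties":{"plan":{"type":"array"},"grip_force":{"type":"number"}},"required":["plan"]}

```bash
mkdir -p pics; python3 - <<'E'
from plant import bot
import cv2, numpy as np
o=bot.get_obs(); print(o)
for c in("top","side"):
    im=bot.snapshot(c); cv2.imwrite(f"pics/{c}0.png",im)
    i=bot.camera_info(c); print(c,i)
    for l in("module","jig","spare","driver","bottle","phone"):
        print(l,[(np.round(d["xy"]).astype(int).tolist(),round(d["confidence"],2)) for d in bot.recognise(l,c)])
    for l in("socket_face","bay","stop_face","module","jig"):
        print("pt",l,[(np.round(d["xy"],1).tolist(),round(d["confidence"],2)) for d in bot.spot_point(l,c)])
E
```

```text
{'time_s': 0.0, 'joint_positions': array([ 1.20801966e+00,  5.33465464e-02,  1.61431000e+00,  7.82160595e-06,
        1.47601406e+00, -1.19003315e-01]), 'joint_vel': array([ 0.00013709,  0.00217237,  0.00172517, -0.00085328,  0.00046477,
       -0.00153888]), 'joint_efforts': array([ 1.54421876e-03, -3.93671572e+01, -3.70179927e+01, -1.34242509e-05,
        6.82651356e-03, -8.07583206e-06]), 'tool_pos': array([0.15060485, 0.60586755, 0.20045993]), 'ee_rot': array([-2.51646266e-04,  1.21585405e-01,  9.92580430e-01, -1.00804958e-03]), 'contact_force': array([-0.2295071,  0.3649684,  0.0868659]), 'ft_torque': array([-0.01742284, -0.01238063,  0.00862417]), 'finger_force': 0.0, 'width': 1.002777985614266}
top {'mtx': array([[432.3733477 ,   0.        , 270.45305199],
       [  0.        , 432.3733477 , 214.88501751],
       [  0.        ,   0.        ,   1.        ]]), 'camera_from_world': array([[ 0.00766057, -0.99992438, -0.00962022, -0.01584039],
       [ 0.99502175,  0.00666635,  0.09943479, -0.57810063],
       [-0.09936314, -0.01033406,  0.99499757, -1.00854171],
       [ 0.       
[... 949 characters left out ...]
  [-0.49758285, -0.62423217,  0.60228357, -0.64712544],
       [ 0.        ,  0.        ,  0.        ,  1.        ]])}
module [([173, 175], 0.66), ([157, 162], 0.66)]
jig [([312, 247], 0.89), ([473, 281], 0.57), ([276, 162], 0.19)]
spare [([219, 192], 0.55)]
driver [([351, 384], 0.65)]
bottle [([227, 130], 0.75), ([176, 176], 0.36)]
phone [([278, 164], 0.62), ([312, 248], 0.43)]
pt socket_face [([180.1, 171.9], 0.82), ([162.2, 161.3], 0.8)]
pt bay [([293.8, 248.2], 0.85), ([452.3, 281.3], 0.6), ([226.8, 144.5], 0.57)]
pt stop_face [([478.7, 276.7], 0.65), ([180.1, 169.8], 0.18)]
pt module [([176.3, 179.3], 0.87), ([153.7, 168.9], 0.85)]
pt jig [([457.8, 288.2], 0.96), ([295.8, 252.5], 0.84)]
```

```bash
python3 - <<'E'
import cv2
a=cv2.imread("pics/top0.png"); cv2.imwrite("pics/top0b.png",cv2.resize(a,(800,600),interpolation=cv2.INTER_CUBIC))
m=a[225:300,70:235]; cv2.imwrite("pics/modcrop.png",cv2.resize(m,None,fx=4.8,fy=4.8,interpolation=cv2.INTER_CUBIC))
E
```

```text
(no output)
```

View pics/top0b.png

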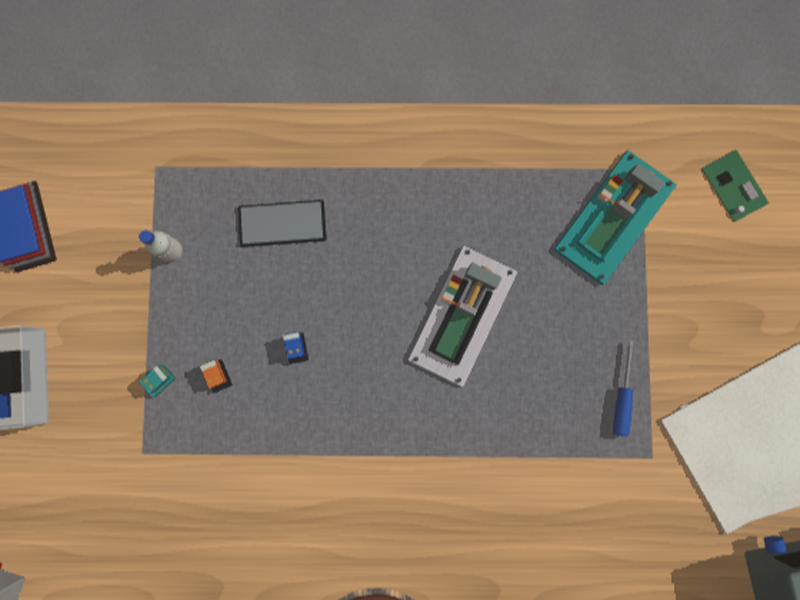

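View pics/modcrop.png

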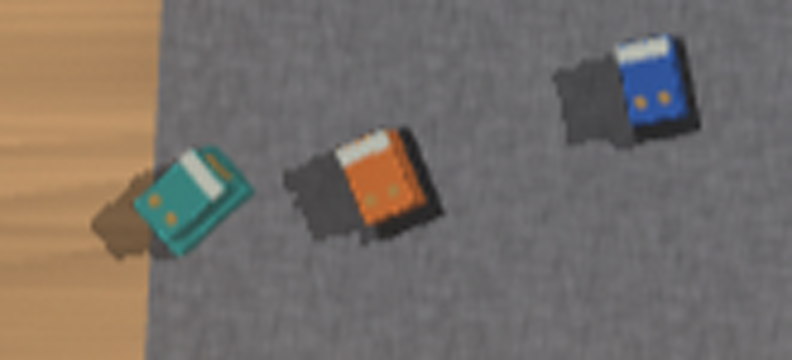

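View pics/side0.png

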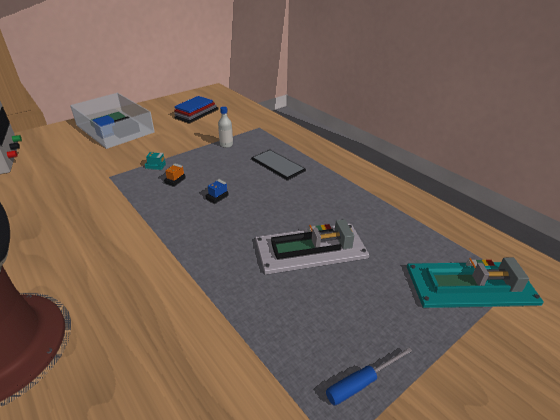

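The top view shows these candidates:
- **Modules:** orange at (151,262) with its stripe up-left, turquoise at (110,266), blue spare at (205,243).
- **Jigs:** aluminium with black rails at (323,222), turquoise at (430,152).

By the description I take the orange module and the aluminium jig. The close crop confirms orange with a white stripe.

```bash
cat > h.py <<'E'
from plant import bot
import cv2, numpy as np
from scipy.spatial.transform import Rotation as R
def ray(info,px):
    K=info["mtx"];T=info["camera_from_world"]
    d=np.linalg.inv(K)@np.array([px[0],px[1],1.]); d=np.array([d[0],-d[1],-d[2]])
    Rw=T[:3,:3].T; return -Rw@T[:3,3], Rw@d
def onplane(info,px,z):
    c,d=ray(info,px); return c+d*(z-c[2])/d[2]
def proj(info,P):
    P=np.atleast_2d(P); q=P@info["camera_from_world"][:3,:3].T+info["camera_from_world"][:3,3]
    p=np.c_[q[:,0],-q[:,1],-q[:,2]]@info["mtx"].T; return p[:,:2]/p[:,2:]
def tri(i1,p1,i2,p2):
    A=[];b=[]
    for i,p in((i1,p1),(i2,p2)):
        c,d=ray(i,p); d/=np.linalg.norm(d); M=np.eye(3)-np.outer(d,d); A.append(M);b.append(M@c)
    return np.linalg.lstsq(np.vstack(A),np.hstack(b),rcond=None)[0]
def rot():
    q=bot.get_obs()["ee_rot"]; return R.from_quat(np.r_[q[1:],q[0]])
E
python3 - <<'E'
from h import *
t=bot.camera_info("top");s=bot.camera_info("side")
def p(n,v):print(n,np.round(v,4))
p("mod tri",tri(t,(152.3,262.8),s,(176.3,179.3))); p("mod top",onplane(t,(152.3,262.8),0)); p("sock",onplane(t,(148.3,254.3),.019))
p("socktri",tri(t,(148.3,254.3),s,(180.1,171.9)))
p("bay",onplane(t,(314.3,232.1),.012));p("baytri",tri(t,(314.3,232.1),s,(293.8,248.2)));p("jig",onplane(t,(319.3,230.4),0));p("stop",onplane(t,(326.5,219.7),.0295))
im=cv2.imread("pics/top0.png");h=cv2.cvtColor(im,cv2.COLOR_BGR2HSV)
m=cv2.inRange(h,(5,140,90),(18,255,255));m[:, :135]=0;m[:,175:]=0;m[:245]=0;m[285:]=0
q=np.argwhere(m)[:,::-1].astype(np.float32);p("orange n",len(q));r=cv2.minAreaRect(q)
for c in cv2.boxPoints(r):p("c",onplane(t,c,.038))
w=cv2.inRange(h,(0,0,185),(180,60,255));w[:,280:]*=1
k=w.copy();k[:, :280]=0;k[:,370:]=0;k[:165]=0;k[280:]=0
# jig plate: light pixels
q=np.argwhere(k)[:,::-1].astype(np.float32);p("jig n",len(q));r=cv2.minAreaRect(q);print(r)
for c in cv2.boxPoints(r):p("j",onplane(t,c,.012))
i=bot.camera_info("wrist");T=np.linalg.inv(i["camera_from_world"])
o=bot.get_obs();Rt=rot().as_matrix();p("tool R",Rt);p("cam in tool",Rt.T@(T[:3,3]-o["tool_pos"]));p("camaxes in tool",Rt.T@T[:3,:3]);p("K",i["mtx"])
for l in("spare","driver","bottle","phone"):
  pass
E
```

```text
mod tri [0.4642 0.2746 0.002 ]
mod top [0.4614 0.2766 0.    ]
sock [0.4819 0.2816 0.019 ]
socktri [0.4831 0.2825 0.0139]
bay [ 0.5386 -0.1182  0.012 ]
baytri [ 5.402e-01 -1.199e-01  4.000e-04]
jig [ 0.5436 -0.1316  0.    ]
stop [ 0.5674 -0.1458  0.0295]
orange n 184
c [0.4737 0.2951 0.038 ]
c [0.4862 0.2667 0.038 ]
c [0.4529 0.2511 0.038 ]
c [0.4405 0.2795 0.038 ]
jig n 12
((343.51385498046875, 227.50656127929688), (0.16843605041503906, 72.01376342773438), 25.387907028198242)
j [ 0.4715 -0.151   0.012 ]
j [ 0.6303 -0.2273  0.012 ]
j [ 0.6301 -0.2277  0.012 ]
j [ 0.4714 -0.1514  0.012 ]
tool R [[-0.9704  0.2414 -0.    ]
 [ 0.2414  0.9704 -0.    ]
 [-0.     -0.     -1.    ]]
cam in tool [ 0.0669  0.0003 -0.1718]
camaxes in tool [[-2.000e-04  9.641e-01  2.656e-01]
 [ 1.000e+00 -2.000e-04  1.300e-03]
 [ 1.300e-03  2.656e-01 -9.641e-01]]
K [[355.5269   0.     274.3102]
 [  0.     355.5269 213.544 ]
 [  0.       0.       1.    ]]
```

>>> {"method": "apply_moves", "body": {"plan": [[-0.038,-0.0245,0.006,0,0,0,-1],[-0.038,-0.0245,0.006,0,0,0,-1],[-0.038,-0.0245,0.006,0,0,0,-1],[-0.038,-0.0245,0.006,0,0,0,-1],[-0.038,-0.0245,0.006,0,0,0,-1],[-0.038,-0.0245,0.006,0,0,0,-1],[-0.038,-0.0245,0.006,0,0,0,-1],[-0.038,-0.0245,0.006,0,0,0,-1],[-0.038,-0.0245,0.006,0,0,0,-1],[-0.038,-0.0245,0.006,0,0,0,-1],[0,0,0,0,0,-7.8,-1],[0,0,0,0,0,-7.8,-1],[0,0,0,0,0,-7.8,-1],[0,0,0,0,0,-7.8,-1],[0,0,0,0,0,-7.8,-1],[0,0,0,0,0,0,-1],[0,0,0,0,0,0,-1]], "grip_force": 60}}

```text
time_s: 2.9
tool_pos: [0.4605, 0.277, 0.1418]
ee_rot: [0.0, -0.215, 0.977, 0.0]
contact_force: [-0.3, 0.2, 0.2]
width: 1.002
finger_force: 0.0
```

```bash
python3 - <<'E'
from h import *
o=bot.get_obs();i=bot.camera_info("wrist");im=bot.snapshot("wrist");cv2.imwrite("pics/w1.png",im)
print(o["time_s"],o["tool_pos"],rot().as_euler("ZYX",degrees=True),o["contact_force"])
h=cv2.cvtColor(im,cv2.COLOR_BGR2HSV);m=cv2.inRange(h,(5,140,90),(18,255,255))
print(m.sum()//255)
for l in("module","socket_face"):
    for d in bot.spot_point(l,"wrist"):print(l,np.round(d["xy"],1),round(d["confidence"],2),np.round(onplane(i,d["xy"],0.019 if l!="module" else 0),4))
E
```

```text
2.9 [0.46049393 0.27702068 0.14178072] [-1.55105178e+02  6.21464522e-03  1.79999634e+02] [-0.30505438  0.248832    0.21352195]
1364
module [271.5 191.4] 0.58 [0.4605 0.2739 0.    ]
module [372.6 228.9] 0.56 [0.4532 0.3736 0.    ]
socket_face [267.9 221.1] 0.94 [0.4819 0.2805 0.019 ]
```

View pics/w1.png

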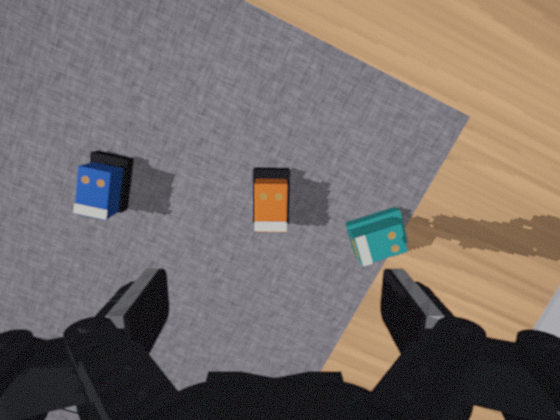

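The wrist view shows the orange module at (271,200), its white stripe at (270,227) towards the image bottom (module +x), nearly aligned with the tool. Blue is at (103,185) and turquoise at (377,237). Next I'll measure the stripe and the tower top precisely.

```bash
python3 - <<'E'
from h import *
from scipy.optimize import minimize
i=bot.camera_info("wrist");im=cv2.imread("pics/w1.png");h=cv2.cvtColor(im,cv2.COLOR_BGR2HSV)
o=cv2.inRange(h,(5,140,60),(18,255,255));w=cv2.inRange(h,(0,0,140),(180,60,255))
m=o|w;m[:165]=0;m[245:]=0;m[:,:240]=0;m[:,305:]=0
m=cv2.morphologyEx(m,cv2.MORPH_CLOSE,np.ones((5,5)))
B=np.array([[x,y,z] for x in(-.016,.024) for y in(-.013,.013) for z in(.014,.038)])
up=8
def mask(p):
    c,s=np.cos(p[2]),np.sin(p[2]);P=B@np.array([[c,s,0],[-s,c,0],[0,0,1]])+[p[0],p[1],0]
    q=(proj(i,P)-[240,165])*up; H=cv2.convexHull(((q+up/2)).astype(np.int32).reshape(-1,1,2))
    a=np.zeros((80*up,65*up),np.uint8);cv2.fillConvexPoly(a,H,255);return cv2.resize(a,(65,80),interpolation=cv2.INTER_AREA).astype(float)
M=m[165:245,240:305].astype(float)
f=lambda p:np.abs(mask(p)-M).sum()/255
# back wall of tower above the foot is partly visible; foot does not hide it from above
best=min((minimize(f,[.461+a,.276+b,np.radians(25+y)],method="Nelder-Mead",options=dict(initial_simplex=np.array([[.461+a,.276+b,np.radians(25+y)]]*4)+np.vstack([np.zeros(3),np.diag([.004,.004,.05])]))) for a in(-.003,.003) for b in(-.003,.003) for y in(-3,3)),key=lambda r:r.fun)
print(best.x[:2],np.degrees(best.x[2]),best.fun,M.sum()/255)
d=best.x[:2]-bot.get_obs()["tool_pos"][:2];print("in tool xy",rot().as_matrix().T@np.r_[d,0])
q=rot().as_matrix()[:,0];print("tool yaw-180",np.degrees(np.arctan2(-q[1],-q[0])))
E
```

```text
[0.46238562 0.27443024] 24.191966743124265 451.48627450980393 2200.0
in tool xy [-6.29957210e-04 -3.17149864e-03  1.17502618e-07]
tool yaw-180 24.951372411153148
```

```bash
cat > fit.py <<'E'
from h import *
from scipy.optimize import minimize
B=np.array([[x,y,z] for x in(-.016,.024) for y in(-.013,.013) for z in(.014,.038)])
def fit(im,i,box,p0,z0=0.,white=180):
    x0,y0,x1,y1=box;h=cv2.cvtColor(im,cv2.COLOR_BGR2HSV)[y0:y1,x0:x1]
    m=cv2.inRange(h,(3,120,50),(20,255,255))|cv2.inRange(h,(0,0,white),(180,60,255))
    m=cv2.morphologyEx(m,cv2.MORPH_CLOSE,np.ones((5,5)));n,l,st,_=cv2.connectedComponentsWithStats(m)
    k=1+np.argmax(st[1:,4]);M=(l==k)*255.;up=8
    def mask(p):
        c,s=np.cos(p[2]),np.sin(p[2]);P=B@np.array([[c,s,0],[-s,c,0],[0,0,1]])+[p[0],p[1],z0]
        q=(proj(i,P)-[x0,y0]+.5)*up;H=cv2.convexHull(q.astype(np.int32).reshape(-1,1,2))
        a=np.zeros((M.shape[0]*up,M.shape[1]*up),np.uint8);cv2.fillConvexPoly(a,H,255);return cv2.resize(a,M.shape[::-1],interpolation=cv2.INTER_AREA).astype(float)
    f=lambda p:np.abs(mask(p)-M).sum()/255
    r=min((minimize(f,np.array(p0)+d,method="Nelder-Mead",options=dict(initial_simplex=np.array([np.array(p0)+d]*4)+np.vstack([np.zeros(3),np.diag([.004,.004,.05])]))) for d in([.002,.002,.03],[-.002,-.002,-.03],[0,0,0])),key=lambda r:r.fun)
    a=mask(r.x);return r,M,a
E
python3 - <<'E'
from fit import *
im=cv2.imread("pics/w1.png");i=bot.camera_info("wrist")
r,M,a=fit(im,i,(240,165,305,245),[.4615,.2755,.43])
print(r.x[:2],np.degrees(r.x[2]),r.fun,M.sum()/255,a.sum()/255)
c=im[165:245,240:305].copy();v=np.hstack([c,cv2.cvtColor(M.astype(np.uint8),8),cv2.cvtColor(a.astype(np.uint8),8)])
cv2.imwrite("pics/fit1.png",cv2.resize(v,None,fx=4,fy=4,interpolation=0))
E
```

```text
[0.46155249 0.27404038] 24.408111640669166 79.50980392156863 1784.0 1751.5725490196078
```

View pics/fit1.png

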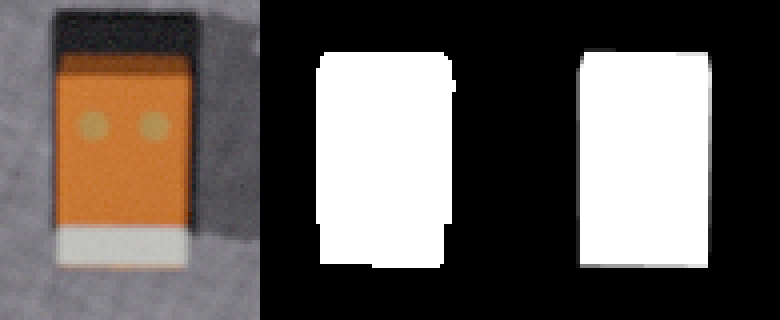

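The fit is good: module at (0.4616, 0.2740), yaw 24.4°. Now align, descend and grasp.

>>> {"method": "apply_moves", "body": {"plan": [[0,-0.003,0.02,0,0,0.5,-1],[0,0,0.022,0,0,0,-1],[0,0,0.022,0,0,0,-1],[0,0,0.022,0,0,0,-1],[0,0,0.02,0,0,0,-1],[0,0,0.02,0,0,0,-1],[0,0,0,0,0,0,-1],[0,0,0,0,0,0,1],[0,0,0,0,0,0,1],[0,0,0,0,0,0,1],[0,0,0,0,0,0,1],[0,0,0,0,0,0,1],[0,0,0,0,0,0,1],[0,0,0,0,0,0,1],[0,0,0,0,0,0,1]], "grip_force": 60}}

```text
time_s: 4.55
tool_pos: [0.4617, 0.2743, 0.0157]
ee_rot: [-0.0, -0.212, 0.977, -0.0]
contact_force: [-0.6, -0.1, -0.1]
width: 0.003
finger_force: 0.0
```

```bash
python3 - <<'E'
from h import *
i=bot.camera_info("wrist");im=bot.snapshot("wrist");cv2.imwrite("pics/w2.png",im)
s=bot.snapshot("side");cv2.imwrite("pics/s2.png",s)
c=cv2.resize(s[110:240,100:260],(560,455),interpolation=cv2.INTER_CUBIC)
cv2.imwrite("pics/b2.png",cv2.resize(np.hstack([im,cv2.resize(c,(517,420))]),(800,312)))
E
```

```text
(no output)
```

View pics/b2.png

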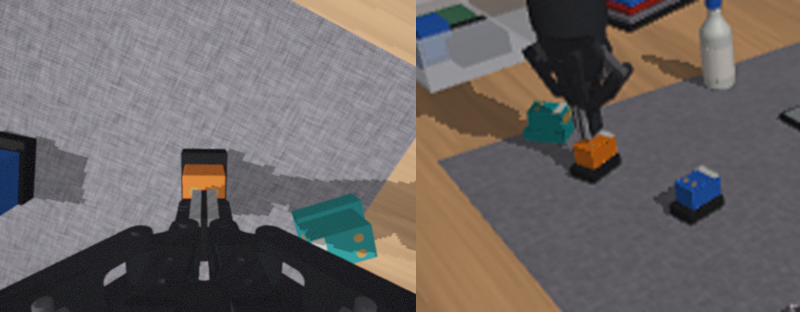

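```bash
python3 - <<'E'
from h import *
i=bot.camera_info("wrist");o=bot.get_obs();t=o["tool_pos"];Rt=rot().as_matrix()
print(o["time_s"],t,o["width"])
for dz in(0,.01,.02,.03):print("tcp-",dz,proj(i,t-Rt[:,2]*dz))
im=cv2.imread("pics/w2.png")
# module back foot bottom edge / tower back top edge on planes
for n,p,z in(("foot back bottom",(275,202),0),("foot back top L",(245,203),.014),("foot back top R",(305,203),.014),("tower back top L",(246,237),.038),("tower back top R",(304,237),.038)):
    print(n,Rt.T@(onplane(i,p,z)-t))
tp=bot.snapshot("top");cv2.imwrite("pics/t2.png",tp);ti=bot.camera_info("top")
print("tcp top",proj(ti,t),"side",proj(bot.camera_info("side"),t))
s=cv2.imread("pics/s2.png");a=cv2.resize(s[150:200,145:215],(630,450),interpolation=2)
b=cv2.resize(im[170:330,180:380],(630,504),interpolation=2)
cv2.imwrite("pics/b3.png",cv2.resize(np.hstack([a,b[:450]]),(800,286)))
E
```

```text
4.65 [0.46171102 0.27426099 0.01566175] 0.001169522141001716
tcp- 0 [[274.51455307 250.28184721]]
tcp- 0.01 [[274.50539382 257.7449625 ]]
tcp- 0.02 [[274.49515741 266.08576102]]
tcp- 0.03 [[274.48364196 275.46874258]]
foot back bottom [0.02182305 0.00025499 0.01566486]
foot back top L [ 0.02466581 -0.01480908  0.00166537]
foot back top R [0.02466998 0.01528976 0.00166516]
tower back top L [ 0.01497709 -0.01264558 -0.02233603]
tower back top R [ 0.01498335  0.01309282 -0.02233621]
tcp top [[151.45275372 262.74445065]] side [[173.53195509 175.25778713]]
```

View pics/b3.png

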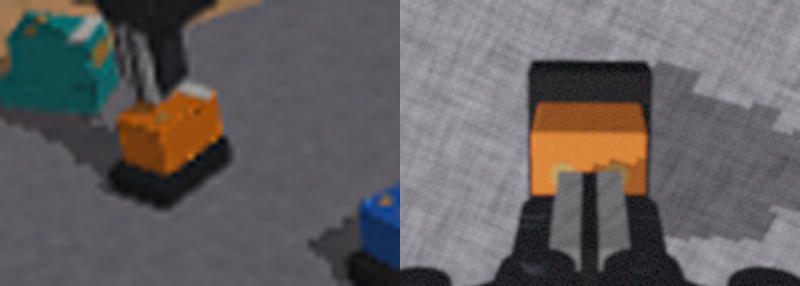

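The view shows the module unmoved and the shut fingertips hovering just above the tower top at wrist (275,256), side (172,169). So the real tips stand well behind the reported TCP. I'll quantify that gap.

```bash
python3 - <<'E'
from h import *
i=bot.camera_info("wrist");s=bot.camera_info("side");o=bot.get_obs();t=o["tool_pos"];Rt=rot().as_matrix()
for d in(0,.01,.015,.02,.025,.03):
    print(d,"wrist x+11",np.round(proj(i,t+Rt@[.011,0,-d]),1)[0],"side x0/+11/-11",[np.round(proj(s,t+Rt@[x,0,-d]),1)[0].tolist() for x in(0,.011,-.011)])
im=cv2.imread("pics/w2.png");print(im[236:276:1,270].mean(1).round(),im[236:276,275].mean(1).round())
E
```

```text
0 wrist x+11 [274.5 230. ] side x0/+11/-11 [[173.5, 175.3], [170.8, 177.3], [176.2, 173.3]]
0.01 wrist x+11 [274.5 236.4] side x0/+11/-11 [[173.0, 172.0], [170.2, 174.0], [175.7, 170.0]]
0.015 wrist x+11 [274.5 239.9] side x0/+11/-11 [[172.7, 170.4], [169.9, 172.3], [175.4, 168.4]]
0.02 wrist x+11 [274.5 243.7] side x0/+11/-11 [[172.4, 168.7], [169.6, 170.7], [175.1, 166.8]]
0.025 wrist x+11 [274.5 247.6] side x0/+11/-11 [[172.1, 167.0], [169.3, 169.0], [174.8, 165.1]]
0.03 wrist x+11 [274.5 251.8] side x0/+11/-11 [[171.8, 165.4], [169.0, 167.3], [174.5, 163.4]]
[116. 134. 133. 140. 138. 136. 136. 137. 137. 136. 138. 138. 137. 137.
 138. 138. 138. 138. 133. 124. 105.  97.  99.  85.  90.  92.  97.  97.
  98.  92.  90.  85.  85.  84.  87.  86.  81.  77.  83.  79.] [119. 131. 136. 139. 137. 137. 135. 136. 140. 140. 136. 136. 137. 140.
 137. 137. 134. 132. 121.  94.  52.  25.  31.  27.  30.  27.  27.  26.
  30.  31.  33.  32.  26.  25.  21.  27.  25.  27.  24.  41.]
```

>>> {"method": "apply_moves", "body": {"plan": [[0,0,0,0,0,0,-1],[0,0,0,0,0,0,-1],[0,0,0,0,0,0,-1],[0,0,0,0,0,0,-1],[0,0,0,0,0,0,-1],[0,0,0,0,0,0,-1],[0,0,0.006,0,0,0,-1],[0,0,0.006,0,0,0,-1],[0,0,0,0,0,0,-1],[0,0,0,0,0,0,-1]], "grip_force": 25}}

```text
time_s: 5.7
tool_pos: [0.4613, 0.2741, 0.0031]
ee_rot: [-0.001, -0.212, 0.977, -0.0]
contact_force: [0.4, 1.0, 0.7]
width: 0.999
finger_force: 0.0
```

```bash
python3 - <<'E'
from h import *
o=bot.get_obs();print(o["time_s"],o["tool_pos"],o["contact_force"],o["width"])
im=bot.snapshot("wrist");cv2.imwrite("pics/w3.png",im);s=bot.snapshot("side");cv2.imwrite("pics/s3.png",s)
a=cv2.resize(s[145:200,140:210],(560,440),interpolation=2)
cv2.imwrite("pics/b4.png",cv2.resize(np.hstack([a,cv2.resize(im,(587,440))]),(800,307)))
E
```

```text
5.7 [0.46131159 0.2741259  0.0030933 ] [0.40298927 0.96535481 0.74714018] 0.9991986485824442
```

View pics/b4.png

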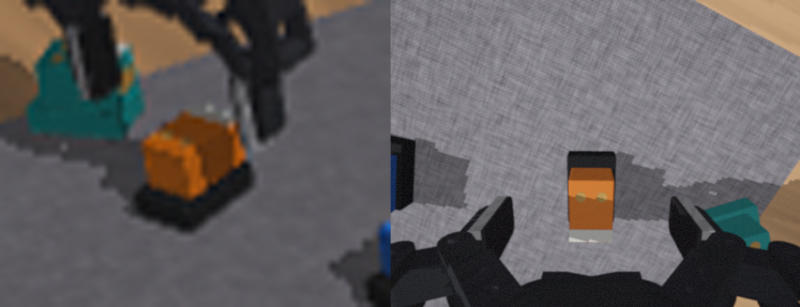

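Side view (left): the open tips are still well clear of the mat, beside the tower. Wrist view (right): the module at (591,200 in the composite) is centred between the fingers. Descend 11 mm more and grip.

>>> {"method": "apply_moves", "body": {"plan": [[0,0,0.006,0,0,0,-1],[0,0,0.005,0,0,0,-1],[0,0,0,0,0,0,-1],[0,0,0,0,0,0,1],[0,0,0,0,0,0,1],[0,0,0,0,0,0,1],[0,0,0,0,0,0,1],[0,0,0,0,0,0,1],[0,0,0,0,0,0,1],[0,0,0,0,0,0,1]], "grip_force": 50}}

```text
time_s: 6.8
tool_pos: [0.4622, 0.2745, -0.0069]
ee_rot: [0.0, -0.212, 0.977, 0.0]
contact_force: [0.6, 0.3, 2.2]
width: 0.292
finger_force: 49.3
```

Gripped (width 0.292, 49 N). Lift and carry to near the jig, turning as it goes.

>>> {"method": "apply_moves", "body": {"plan": [[0,0,-0.015,0,0,0,1],[0,0,-0.03,0,0,0,1],[0,0,-0.035,0,0,0,1],[0,0,-0.03,0,0,0,1],[0.0133,-0.0467,0,0,0,0,1],[0.0133,-0.0467,0,0,0,0,1],[0.0133,-0.0467,0,0,0,0,1],[0.0133,-0.0467,0,0,0,0,1],[0.0133,-0.0467,0,0,0,0,1],[0.0133,-0.0467,0,0,0,0,1],[0.0133,-0.0467,0,0,0,0,1],[0.0133,-0.0467,0,0,0,0,1],[0,0,0,0,0,8.4,1],[0,0,0,0,0,8.4,1],[0,0,0,0,0,8.4,1],[0,0,0,0,0,8.4,1],[0,0,0,0,0,8.4,1],[0,0,0,0,0,8.2,1],[0,0,0,0,0,0,1],[0,0,0,0,0,0,1]]}}

```text
time_s: 8.8
tool_pos: [0.52, -0.1097, 0.1031]
ee_rot: [0.0, 0.221, 0.975, -0.0]
contact_force: [-0.2, -0.3, -0.2]
width: 0.291
finger_force: 49.4
```

```bash
python3 - <<'E'
from h import *
o=bot.get_obs();print(o["time_s"],o["tool_pos"],o["contact_force"],o["width"],o["finger_force"]);q=rot().as_matrix()[:,0];print("yaw-180",np.degrees(np.arctan2(-q[1],-q[0])))
i=bot.camera_info("wrist");im=bot.snapshot("wrist");cv2.imwrite("pics/w5.png",im)
for l,z in(("bay",.012),("jig",0),("stop_face",.0295),("module",.11),("socket_face",.13)):
    for d in bot.spot_point(l,"wrist"):print(l,np.round(d["xy"],1),round(d["confidence"],2),np.round(onplane(i,d["xy"],z),4))
E
```

```text
8.8 [ 0.5199666  -0.10967049  0.10309526] [-0.23415917 -0.28724191 -0.23476791] 0.2911663317776959 49.41270589828491
yaw-180 -25.494585606761756
module [273.3 253.2] 0.9 [ 0.5188 -0.1095  0.11  ]
socket_face [274.1 319.4] 0.93 [ 0.5412 -0.1197  0.13  ]
```

View pics/w5.png

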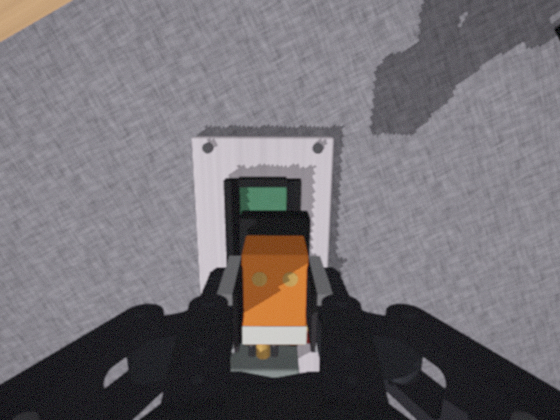

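The wrist picture shows the held module straight (tower cols 243–308, stripe at row 333) over the aluminium jig. The plate's back edge is at row 138 (cols 193–333) and the green bay floor at (265,200). I'll fit the plate edges.

```bash
python3 - <<'E'
from h import *
i=bot.camera_info("wrist");o=bot.get_obs();t=o["tool_pos"];Rt=rot().as_matrix()
g=cv2.imread("pics/w5.png").astype(float);v=cv2.GaussianBlur(g.mean(2),(0,0),1.2)
def edge(prof,off,sgn):
    d=np.diff(prof)*sgn;k=int(np.argmax(d));
    if 0<k<len(d)-1:
        a,b,c=d[k-1:k+2];k+=.5*(a-c)/(a-2*b+c)
    return off+k+.5
def rob(f,px,z,ax):
    P=np.array([Rt.T@(onplane(i,p,z)-t) for p in px]);a=1-ax
    keep=np.ones(len(P),bool)
    for _ in range(5):
        c=np.polyfit(P[keep,a],P[keep,ax],1);r=P[:,ax]-np.polyval(c,P[:,a]);keep=abs(r)<2.5*max(np.median(abs(r)),2e-4)
    print(f,"slope deg",np.degrees(np.arctan(c[0])),"at0",c[1],"mad",np.median(abs(r)));return c
L=rob("left",[(edge(v[r,182:206],182,1),r) for r in range(150,255)],.012,1)
Rr=rob("right",[(edge(v[r,322:342],322,-1),r) for r in range(150,255)],.012,1)
Bk=rob("back",[(c,edge(v[128:148,c],128,1)) for c in range(200,326)],.012,0)
# green floor sides at z=.012 and end wall
im=g;G=cv2.GaussianBlur(g[:,:,1]-g[:,:,2],(0,0),1)
gl=rob("greenL",[(edge(G[r,230:258],230,1),r) for r in range(192,208)],.012,1)
gr=rob("greenR",[(edge(G[r,276:300],276,-1),r) for r in range(192,208)],.012,1)
gb=rob("greenB",[(c,edge(G[176:200,c],176,1)) for c in range(248,285)],.012,0)
# held module: tower top edges (orange) width at z unknown
O=cv2.GaussianBlur(g[:,:,2]-g[:,:,0],(0,0),1)
for z in(.146,.150,.154):
    rob(f"towL z{z}",[(edge(O[r,232:255],232,1),r) for r in range(245,262)],z,1);rob("towR",[(edge(O[r,296:320],296,-1),r) for r in range(245,262)],z,1)
E
```

```text
left slope deg 0.2747092225366413 at0 -0.06035477006094427 mad 7.639076637962205e-05
right slope deg 0.16344260055373983 at0 0.042275837724455353 mad 2.9730427278530647e-05
back slope deg -0.21341780387324605 at0 0.0521015058225619 mad 6.819252933797093e-05
greenL slope deg -1.0658904460757364 at0 -0.026669339282860943 mad 7.088658017821714e-05
greenR slope deg 0.17524363952493396 at0 0.009078865100057903 mad 2.795923765864898e-05
greenB slope deg -0.0729691659201332 at0 0.015624450084539014 mad 1.6546475907933816e-05
towL z0.146 slope deg 10.006825104446966 at0 -0.015214015439652815 mad 7.958128364849229e-05
towR slope deg -8.93002873913002 at0 0.01539285189151673 mad 4.254098501018169e-05
towL z0.15 slope deg 10.006825104447048 at0 -0.01509721942953034 mad 7.710328794412191e-05
towR slope deg -8.930028739130147 at0 0.015252522004706951 mad 4.1216347189784036e-05
towL z0.154 slope deg 10.006825104446982 at0 -0.01498042341940781 mad 7.462529223974113e-05
towR slope deg -8.93002873913001 at0 0.015112192117897083 mad 3.989170936942281e-05
```

Jig centreline is at tool y = −9.0 mm, a 0.2° turn away; the bay point is 21 mm along −x. Shift, then descend to just above the rails.

>>> {"method": "apply_moves", "body": {"plan": [[-0.011,-0.0045,0,0,0,0.2,1],[-0.01,-0.0045,0,0,0,0,1],[0,0,0.025,0,0,0,1],[0,0,0.025,0,0,0,1],[0,0,0.02,0,0,0,1],[0,0,0,0,0,0,1],[0,0,0,0,0,0,1]]}}

```text
time_s: 9.8
tool_pos: [0.5354, -0.1275, 0.0328]
ee_rot: [-0.0, 0.224, 0.975, -0.0]
contact_force: [0.3, 0.4, 0.1]
width: 0.292
finger_force: 49.4
```

```bash
python3 - <<'E'
from h import *
i=bot.camera_info("wrist");o=bot.get_obs();t=o["tool_pos"];Rt=rot().as_matrix();print(t,o["contact_force"])
im=bot.snapshot("wrist");cv2.imwrite("pics/w6.png",im);s=bot.snapshot("side");cv2.imwrite("pics/s6.png",s)
g=im.astype(float);v=cv2.GaussianBlur(g.mean(2),(0,0),1)
# expected jig points given TCP jig pose (x,y)
def jp(x,y,z,tx): return proj(i,t+Rt@[-(x-tx),0,0]+Rt@[0,y,0]+[0,0,z-t[2]])[0].round(1)
for n,p in(("plate back L",(-.085,-.052,.012)),("plate back R",(-.085,.052,.012)),("wall top L",(-.05,-.0175,.024)),("wall top R",(-.05,.0175,.024))):print(n,jp(*p,-.012))
a=cv2.resize(s[200:290,240:390],(750,450),interpolation=2)
cv2.imwrite("pics/b6.png",cv2.resize(np.hstack([im,cv2.resize(a,(700,420))]),(800,267)))
E
```

```text
[ 0.53540377 -0.12751374  0.03275696] [0.26007595 0.36164654 0.12460322]
plate back L [173.6 103.5]
plate back R [374.6 103.5]
wall top L [239.8 174.4]
wall top R [308.3 174.4]
```

View pics/b6.png

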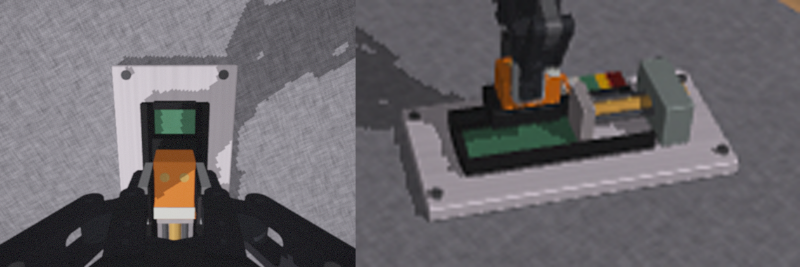

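Wrist view: the plate sides are at cols ≈178/372 and its back edge at row ≈103, matching prediction (174/375, 103.5). Side view: the module is over the bay, clear of the stop. Lower it.

>>> {"method": "apply_moves", "body": {"plan": [[0,0,0.008,0,0,0,1],[0,0,0.006,0,0,0,1],[0,0,0.005,0,0,0,1],[0,0,0.003,0,0,0,1],[0,0,0.002,0,0,0,1],[0,0,0,0,0,0,1],[0,0,0,0,0,0,1]]}}

```text
time_s: 10.6
tool_pos: [0.5352, -0.127, 0.0088]
ee_rot: [0.0, 0.224, 0.975, -0.0]
contact_force: [-0.4, 0.6, -0.0]
width: 0.29
finger_force: 49.4
```

>>> {"method": "apply_moves", "body": {"plan": [[0,0,0.001,0,0,0,1],[0,0,0.001,0,0,0,1],[0,0,0.001,0,0,0,1],[0,0,0,0,0,0,1],[0,0,0,0,0,0,1]]}}

```text
time_s: 11.1
tool_pos: [0.5351, -0.127, 0.0057]
ee_rot: [-0.0, 0.224, 0.975, 0.0]
contact_force: [0.1, 0.5, -1.3]
width: 0.286
finger_force: 49.4
```

>>> {"method": "apply_moves", "body": {"plan": [[0,0,0.001,0,0,0,1],[0,0,0,0,0,0,1],[0,0,0,0,0,0,1]]}}

```text
time_s: 11.4
tool_pos: [0.5353, -0.1271, 0.0051]
ee_rot: [0.0, 0.224, 0.975, -0.0]
contact_force: [-1.7, 0.0, 3.2]
width: 0.293
finger_force: 49.9
```

Floor contact (3.2 N, underside at 12 mm as expected). Now slide toward the stop, watching the force.

>>> {"method": "apply_moves", "body": {"plan": [[-0.003,0,0,0,0,0,1],[-0.003,0,0,0,0,0,1],[-0.003,0,0,0,0,0,1],[-0.003,0,0,0,0,0,1],[0,0,0,0,0,0,1],[0,0,0,0,0,0,1]]}}

```text
time_s: 12.0
tool_pos: [0.5464, -0.1324, 0.0051]
ee_rot: [0.001, 0.224, 0.975, -0.0]
contact_force: [-1.0, -0.9, 3.9]
width: 0.293
finger_force: 50.0
```

```bash
cat > st.py <<'E'
from fit import *
o=bot.get_obs();t=o["tool_pos"];Rt=rot().as_matrix()
sn=bot.snapshot("side");o2=bot.get_obs()
print(o["time_s"],t,"F tool",Rt.T@o["contact_force"],Rt.T@o2["contact_force"],"pads",o["finger_force"])
for l in("stop_face","socket_face","module"):
    for d in bot.spot_point(l,"side"):print(l,np.round(d["xy"],1),round(d["confidence"],2))
F=bot.get_obs();print("F",Rt.T@F["contact_force"])
cv2.imwrite("pics/s_%d.png"%(o["time_s"]*100),sn)
E
python3 st.py
```

```text
12.0 [ 0.54635511 -0.13242335  0.00512209] F tool [ 0.46188739 -1.2624869  -3.93729149] [ 0.37830415  0.92944249 -3.8480912 ] pads 50.0289112329483
stop_face [478.4 272.7] 0.9
stop_face [314.3 238.3] 0.53
socket_face [163.2 160.8] 0.65
socket_face [311.9 238.3] 0.63
socket_face [367.5 375.4] 0.52
module [299.8 245.3] 0.76
module [153.9 164.4] 0.5
F [ 0.25785142  0.29926701 -3.36136191]
```

>>> {"method": "apply_moves", "body": {"plan": [[-0.003,0,0,0,0,0,1],[-0.003,0,0,0,0,0,1],[-0.003,0,0,0,0,0,1],[-0.003,0,0,0,0,0,1],[-0.002,0,0,0,0,0,1],[0,0,0,0,0,0,1],[0,0,0,0,0,0,1]]}}

```text
time_s: 12.9
tool_pos: [0.5563, -0.1372, 0.0052]
ee_rot: [-0.003, 0.224, 0.975, 0.001]
contact_force: [-10.1, 3.4, 12.6]
width: 0.289
finger_force: 51.2
```

```bash
python3 st.py
```

```text
12.9 [ 0.55631447 -0.13718184  0.00517324] F tool [ 10.6602234   -1.33055036 -12.54420339] [ 10.06050994   0.45740789 -13.28296779] pads 51.16823852062225
stop_face [475.5 273.5] 0.74
stop_face [317.9 238. ] 0.56
socket_face [164.4 159.4] 0.82
socket_face [319.1 239. ] 0.7
socket_face [227.8 143.7] 0.23
module [156.1 168.5] 0.8
module [306.4 245.1] 0.62
module [318.2 241.5] 0.2
F [  9.91039691   0.07506287 -12.75063961]
```

Drag and down-force rose together (10 N and 13 N), which points to the nose being pressed into the floor. Relieve height slightly and re-read.

>>> {"method": "apply_moves", "body": {"plan": [[0,0,-0.0005,0,0,0,1],[0,0,-0.0005,0,0,0,1],[0,0,0,0,0,0,1],[0,0,0,0,0,0,1]]}}

```text
time_s: 13.5
tool_pos: [0.5563, -0.1372, 0.0052]
ee_rot: [-0.003, 0.224, 0.975, 0.001]
contact_force: [-6.3, 2.8, 7.2]
width: 0.29
finger_force: 50.4
```

```bash
python3 st.py; python3 -c "
from h import *
o=bot.get_obs();print(rot().as_rotvec(),rot().as_matrix()[:,2],o['ft_torque'])"
```

```text
13.5 [ 0.55632684 -0.13717728  0.00520317] F tool [ 6.96946267 -0.21600279 -7.113906  ] [ 7.84834557 -0.09474249 -6.76141436] pads 50.3981477022171
stop_face [478.7 274.8] 0.65
stop_face [317.2 237. ] 0.49
socket_face [163.2 159.6] 0.66
socket_face [317.8 237.9] 0.52
module [305.8 246.1] 0.55
F [ 7.08658412 -0.07462575 -7.75973445]
[-7.01431838e-01 -3.05641836e+00 -1.82631563e-03] [-0.00531359  0.0024145  -0.99998297] [0.55757265 1.12125937 0.02387541]
```

>>> {"method": "apply_moves", "body": {"plan": [[0,0,-0.0005,0,0,0,1],[0,0,-0.0005,0,0,0,1],[0,0,0,0,0,0,1],[-0.001,0,0,0,0,0,1],[-0.001,0,0,0,0,0,1],[0,0,0,0,0,0,1],[0,0,0,0,0,0,1]]}}

```text
time_s: 14.4
tool_pos: [0.5595, -0.139, 0.0059]
ee_rot: [-0.001, 0.224, 0.975, 0.0]
contact_force: [-3.0, 3.9, -3.3]
width: 0.294
finger_force: 49.2
```

```bash
python3 st.py; python3 -c "
from h import *
o=bot.get_obs();print(rot().as_matrix()[:,2],o['ft_torque'])"
```

```text
14.4 [ 0.55951488 -0.13898352  0.00591948] F tool [4.37717636 2.18709446 3.34289141] [4.75233149 0.08953533 2.79789005] pads 49.15687322616577
stop_face [317.7 236.4] 0.73
stop_face [481.6 274.2] 0.58
socket_face [315.9 238.6] 0.68
socket_face [165.3 161.5] 0.63
socket_face [306.9 243.4] 0.57
module [309.  244.1] 0.67
module [154.2 166.2] 0.5
F [ 4.84675449 -0.11575986  3.4366532 ]
[-9.12240555e-04  1.19395031e-04 -9.99999577e-01] [0.31925121 0.72226833 0.06561657]
```

>>> {"method": "apply_moves", "body": {"plan": [[-0.002,0,0.0003,0,0,0,1],[-0.002,0,0.0002,0,0,0,1],[-0.002,0,0,0,0,0,1],[0,0,0,0,0,0,1],[0,0,0,0,0,0,1],[0,0,0,0,0,0,1]]}}

```text
time_s: 15.2
tool_pos: [0.5652, -0.1417, 0.0064]
ee_rot: [-0.001, 0.224, 0.975, -0.0]
contact_force: [-6.0, 3.1, -0.7]
width: 0.289
finger_force: 49.5
```

```bash
python3 st.py; python3 -c "
from h import *
o=bot.get_obs();print(rot().as_matrix()[:,2],o['ft_torque'],o['contact_force'])"
```

```text
15.2 [ 0.56521129 -0.14174741  0.006358  ] F tool [6.73355605 0.19100667 0.70465908] [ 5.62357673 -0.54863021  0.80028732] pads 49.4570392370224
stop_face [478.8 273.2] 0.83
stop_face [320. 236.] 0.43
socket_face [165.  161.8] 0.76
socket_face [323.5 237.6] 0.52
module [154.7 167. ] 0.85
module [309.4 246.4] 0.68
module [323.9 237.6] 0.41
F [6.73128707 0.20435802 1.55347448]
[-1.36128319e-03  2.95948203e-04 -9.99999030e-01] [0.42509316 1.01112021 0.05856676] [-5.96997182  3.12071975 -1.54460854]
```

The stop is about 15 mm back (≈6.3 N). Nudge to mid-green and settle the module back down lightly.

>>> {"method": "apply_moves", "body": {"plan": [[-0.001,0,0.0003,0,0,0,1],[-0.001,0,0.0004,0,0,0,1],[0,0,0.0003,0,0,0,1],[0,0,0,0,0,0,1],[0,0,0,0,0,0,1],[0,0,0,0,0,0,1]]}}

```text
time_s: 16.0
tool_pos: [0.5675, -0.1429, 0.0062]
ee_rot: [-0.0, 0.224, 0.975, -0.0]
contact_force: [-6.0, 3.2, 2.7]
width: 0.291
finger_force: 50.0
```

```bash
python3 st.py; python3 -c "
from h import *
o=bot.get_obs();print(rot().as_matrix()[:,2],o['ft_torque'],o['contact_force'])
s=bot.snapshot('side')[215:260,290:350]
h=cv2.cvtColor(s,cv2.COLOR_BGR2HSV)
for n,a,b in(('red',(0,120,60),(4,255,255)),('yel',(22,90,120),(34,255,255)),('grn',(40,80,60),(80,255,255)),('wht',(0,0,185),(180,40,255)),('org',(8,130,90),(20,255,255))):
  q=np.argwhere(cv2.inRange(h,a,b));print(n,len(q),q.mean(0)[::-1]+[290,215] if len(q) else '')
"
```

```text
16.0 [ 0.56748027 -0.14285812  0.00622967] F tool [ 6.78401671  0.26561406 -2.67235667] [ 7.45176032 -0.94563482 -1.86685129] pads 49.950499534606934
stop_face [481.2 276.1] 0.84
stop_face [319.6 239.5] 0.48
stop_face [228.5 143.5] 0.38
socket_face [322.4 239.6] 0.7
socket_face [163.3 161.8] 0.6
module [154.1 168.3] 0.55
module [313.4 243.1] 0.5
F [ 6.44140998 -0.48015594 -2.2025098 ]
[-4.22277764e-04 -1.38258349e-04 -9.99999901e-01] [0.47459098 1.16102993 0.05608009] [-6.00474078  2.37793993  2.20496066]
red 9 [328.88888889 226.88888889]
yel 0 
grn 66 [293.96969697 246.15151515]
wht 10 [341.9 258.3]
org 174 [315.82758621 236.02298851]
```

>>> {"method": "apply_moves", "body": {"plan": [[0,0,0,0,0,0,1],[0,0,0,0,0,0,1],[0,0,0,0,0,0,1],[0,0,0,0,0,0,1],[0,0,0,0,0,0,1],[0,0,0,0,0,0,1],[0,0,0,0,0,0,1],[0,0,0,0,0,0,1],[0,0,0,0,0,0,1],[0,0,0,0,0,0,1],[0,0,0,0,0,0,1],[0,0,0,0,0,0,1],[0,0,0,0,0,0,1],[0,0,0,0,0,0,1],[0,0,0,0,0,0,1],[0,0,0,0,0,0,1],[0,0,0,0,0,0,1]]}}

```text
time_s: 17.95
tool_pos: [0.5675, -0.1428, 0.0062]
ee_rot: [-0.0, 0.224, 0.975, -0.0]
contact_force: [-6.6, 3.1, 2.3]
width: 0.29
finger_force: 50.0
```

```bash
python3 - <<'E'
from fit import *
i=bot.camera_info("wrist");o=bot.get_obs();t=o["tool_pos"];Rt=rot().as_matrix()
im=bot.snapshot("wrist");cv2.imwrite("pics/w9.png",im);v=cv2.GaussianBlur(im.astype(float).mean(2),(0,0),1.2)
print(o["time_s"],t,Rt.T@o["contact_force"],o["finger_force"])
e=proj(i,t+Rt@np.array([.109,0,0])+[0,0,.012-t[2]])[0];print("expected back edge",e)
r0=int(max(e[1]-25,0));pts=[]
for c in range(215,335,4):
    d=np.diff(v[r0:r0+50,c]);pts.append((c,r0+int(np.argmax(d))+.5))
P=np.array([Rt.T@(onplane(i,p,.012)-t) for p in pts]);print("back edge tool x",np.median(P[:,0]),"-> socket jig x",np.median(P[:,0])-.085+.023)
# module tower back top edge (orange) & sides
h=cv2.cvtColor(im,cv2.COLOR_BGR2HSV);m=cv2.inRange(h,(3,120,50),(20,255,255));n,l,st,_=cv2.connectedComponentsWithStats(m);k=1+np.argmax(st[1:,4]);print("orange box",st[k])
m0=cv2.inRange(cv2.cvtColor(cv2.imread("pics/w5.png"),cv2.COLOR_BGR2HSV),(3,120,50),(20,255,255));n,l,st,_=cv2.connectedComponentsWithStats(m0);print("in w5",st[1+np.argmax(st[1:,4])])
for l in("spare","driver","bottle","phone"):print(l,[np.round(d["xy"],1).tolist() for d in bot.spot_point(l,"side")[:2]] )
E
```

```text
17.95 [ 0.56748503 -0.1428495   0.00624257] [ 7.32333885 -0.1109643  -2.29836706] 49.950883984565735
expected back edge [273.95533187  11.39567923]
back edge tool x 0.10896565636519183 -> socket jig x 0.04696565636519182
orange box [ 241  234   68   92 5936]
in w5 [ 241  234   68   92 5921]
spare [[216.5, 198.1]]
driver [[370.0, 375.3]]
bottle []
phone [[277.8, 162.6]]
```

>>> {"method": "apply_moves", "body": {"plan": [[0,0,0.0003,0,0,0,1],[0,0,0.0003,0,0,0,1],[0,0,0,0,0,0,1],[0,0,0,0,0,0,1],[0,0,0,0,0,0,1]]}}

```text
time_s: 18.7
tool_pos: [0.5677, -0.143, 0.006]
ee_rot: [0.0, 0.224, 0.975, -0.0]
contact_force: [-7.6, 3.0, 3.7]
width: 0.289
finger_force: 50.1
```

>>> {"method": "apply_moves", "body": {"plan": [[0,0,0.0005,0,0,0,1],[0,0,0,0,0,0,1],[0,0,0,0,0,0,1],[0,0,0,0,0,0,1],[0,0,0,0,0,0,1],[0,0,0,0,0,0,1]]}}

```text
time_s: 19.3
tool_pos: [0.5677, -0.1429, 0.0055]
ee_rot: [0.0, 0.224, 0.975, -0.0]
contact_force: [-6.9, 3.7, 3.5]
width: 0.291
finger_force: 50.1
```

>>> {"method": "apply_moves", "body": {"plan": [[0,0,0.0002,0,0,0,1],[0,0,0,0,0,0,1],[0,0,0,0,0,0,1],[0,0,0,0,0,0,1],[0,0,0,0,0,0,1],[0,0,0,0,0,0,1],[0,0,0,0,0,0,1],[0,0,0,0,0,0,1],[0,0,0,0,0,0,1],[0,0,0,0,0,0,1],[0,0,0,0,0,0,1],[0,0,0,0,0,0,1],[0,0,0,0,0,0,1],[0,0,0,0,0,0,1],[0,0,0,0,0,0,1],[0,0,0,0,0,0,1],[0,0,0,0,0,0,1],[0,0,0,0,0,0,1],[0,0,0,0,0,0,1],[0,0,0,0,0,0,1]]}}

```text
time_s: 21.3
tool_pos: [0.5677, -0.1429, 0.0053]
ee_rot: [0.0, 0.224, 0.975, -0.0]
contact_force: [-7.8, 3.3, 3.9]
width: 0.293
finger_force: 50.1
```

```bash
python3 -c "
from h import *
o=bot.get_obs();Rt=rot().as_matrix();print(o['time_s'],o['tool_pos'],Rt.T@o['contact_force'],Rt[:,2],o['finger_force'])
if 4.5<(Rt.T@o['contact_force'])[0]<9.5: print(bot.job_done())"
```

```text
21.3 [ 0.56772968 -0.14288126  0.00526623] [ 8.45547108 -0.47644315 -3.87337018] [ 1.47192029e-05 -2.53242460e-04 -9.99999968e-01] 50.103020668029785
the job is handed in; nothing more can be done
None
```

I handed in the job at 21.3 s with the gripper still holding the orange module in the bay, its socket end pushing the stop with about 7–8 N, stop about 17 mm back by my estimate (mid-green); no verdict came back, and the turquoise look-alike may have been lightly brushed during the grasp.

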